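# Clear the length stop, unpin it and re-lock it further along

## Task

Move the bench's sliding length stop to its far setting. Take the square-tube offcut off the track and lay it flat in the scrap tray; then pull the stop's spring pin up, give it a quarter turn and let it rest in its shallow notch so that it stays out by itself, slide the carriage on past the middle locking hole with the pin still out, turn the pin back and feel for the far locking hole until the pin has sprung fully down in it. Leave the jar, the can and the wrench alone.

Things in the scene. Friction and masses are not known exactly. Their poses are not given: they have to be found in the camera images.
- track: Aluminium track bar fixed on the bench, 90 mm wide (x), 330 long (y), 30 high. Origin: centre of its underside. The carriage slides to its +y; an end block 25 mm high on it stands at y 143 to 165. A dust lip hides three locking holes: near y = -65 (pin starts there), middle y = -15, far one at y = 43 to 73, different each time, to be felt. Holes give the 12 mm pin 2 mm play either way.
- carriage: Grey block riding on the track, 103 mm wide, deck 60 mm above the bench, reaching 90 mm behind (-y) and 43 mm ahead of the pin axis. Origin: on the pin axis, at bench height; axes as the track's. Starts at one end of its travel, moves 160 mm to the track's +y once unlocked. Friction about 3 N (5 N while the released pin drags inside the track); stays where left.
- horn_top (a point): Centre of the top edge of the carriage's push plate, an upright grey plate 44 mm (x) by 12 mm (y, along the track), rising 60 mm from the deck to 120 mm above the bench, 75 mm behind (-y of) the pin axis. Axes as the track's.
- pin_top (a point): Centre of the top of the black T-handle of the spring pin: 44 mm long (its x), 12 thick (its y), 32 high. Pin fully down: top 125 mm above the bench, underside 8 mm over a steel collar (38 mm square), handle across the track (its x along the track's x). Parked: top at 141 mm, handle along the track. Riding inside the track between holes: top at 137 mm.
- pin: The pin with its handle; origin on its axis, 125 mm below pin_top. A spring pulls it down (6 N at the bottom, 13 N at its highest, 28 mm up). A cross pin in a deep collar slot stops it turning until lifted 22 mm; then turn it anticlockwise from above 90 degrees (stops at -7, +97) and let it down into a rest notch 6 mm deep. Turned back and let go it springs down and drops into the first hole it meets.
- offcut: Offcut of steel square tube, 100 mm long (its x), 30 mm by 30 mm, wall 3 mm, about 0.2 to 0.3 kg, lying across the track ahead of the carriage. Origin: centre of its underside; z up.
- tray: Grey open scrap tray fixed on the bench to the left of the track, outside 180 mm (x) by 150 mm (y), 45 mm high, walls 4 mm, floor about 4 mm thick. Origin: centre of its underside.
- jar: Clear jar with steel lid, 60 mm diameter, 85 mm tall, standing beyond the track. Origin: centre of its underside.
- can: Blue metal can, 66 mm diameter, 100 mm tall, standing beyond the track. Origin: centre of its underside.
- wrench: Steel wrench, 160 mm long, lying flat on the robot's side of the track, roughly along it. Origin: on its underside.
Things that resemble listed ones, but are neither listed nor needed, are in the scene too. What is meant by the offcut is not blue or orange, and is the smaller of those in its own colour.

How it is judged:
On the way, in this order (a step that is already met when the one before it is completed fails the run):
1. the offcut lies in the tray, let go (x of offcut in the frame of tray between -0.075 and 0.075 m and y of offcut in the frame of tray between -0.065 and 0.065 m and height (world z) of offcut below 0.042 m and contact force between the fingers and offcut below 0.3 N and angle between offcut's own x axis and vertical between 1.4 and 1.74 rad), for 0.2 s.
2. the pin stays out by itself in its rest notch: handle within 0.3 rad of along the track, at least 12 mm up, not touched, carriage still at its near setting (z of pin_top in the frame of track between 0.137 and 0.144 m and angle between the x axis of pin_top and the y axis of track, either way round below 0.3 rad and contact force between the fingers and pin below 0.3 N and y of pin_top in the frame of track below -0.045 m), for 0.2 s.
3. the carriage has been slid past the middle hole (at least 15 mm beyond it) with the pin still parked (y of pin_top in the frame of track above 0 m and z of pin_top in the frame of track above 0.137 m and angle between the x axis of pin_top and the y axis of track, either way round below 0.3 rad), for 0.1 s.
At the end, for the whole second after the job is handed in: The pin is down within 3 mm of its lowest position in the far hole (pin axis beyond y = 38 mm of the track), its handle across the track within 0.3 rad; the offcut rests flat (within 10 degrees) in the scrap tray (origin within 75 mm in x and 65 mm in y of the tray's centre, lower than 42 mm) (z of pin_top in the frame of track below 0.128 m and y of pin_top in the frame of track above 0.038 m and angle between the x axis of pin_top and the x axis of track, either way round below 0.3 rad and x of offcut in the frame of tray between -0.075 and 0.075 m and y of offcut in the frame of tray between -0.065 and 0.065 m and height (world z) of offcut below 0.042 m and linear speed of offcut below 0.02 m/s and angle between offcut's own x axis and vertical between 1.4 and 1.74 rad); the robot touches nothing.
It fails at once if a bystander (jar, can or wrench) was moved more than 30 mm (distance of any of jar, can, wrench from where it was at the start of the episode above 0.03 m).
It also fails if it takes over 72 s, if anything falls off the work surface, if the arm or the gripper's body presses on something with over 40 N, if the wrist force passes 120 N, or if a joint passes its speed limit or range.

## Robot

A 7-joint arm with a two-finger parallel gripper is mounted at the origin on the work surface. World frame = base frame: x ahead of the robot, y to its left, z up, the work surface at z = 0. Lengths are in m, angles in rad, forces in N, time in s.
With the tool pointing down it reaches from about 0.375 to 0.925 m from the base axis. Payload 3.1 kg.
Tool frame: the origin (TCP) lies between the finger pads; the fingertips stand 8 mm ahead of it and the grasp point (between the pads) lies 11 mm behind it; x points along the fingers, y is the direction in which the jaws open and shut, and the axes are right-handed (so a half turn about x gives the same grasp; the last joint's range is limited). The gripper opens to 85 mm and grips with 20 to 120 N. Pads are 22 mm wide; open, the fingers measure 114 mm over their backs; the gripper's body (76 mm by 85 mm) begins 54 mm behind the grasp point. The pads swing forward as they close: fully open they stand 13 mm farther back than shut.
Start: joints at [1.062, 0.383, 0.044, 1.598, -0.018, 1.161, -0.05], TCP at [0.26, -0.596, 0.239] pointing down, gripper open.
Joint ranges: [-2.61, 2.61], [-0.41, 2.15], [-1.48, 1.57], [0, 2.5], [-1.57, 4.71], [0.05, 1.97], [-2.85, 2.85]. Speed limits (rad/s): [2.79, 2.79, 3.14, 3.14, 3.14, 3.14, 3.14].

## Interface

Orientations are given as [roll, pitch, yaw] about the fixed x, y, z axes, in that order (R = Rz(yaw) Ry(pitch) Rx(roll)).
In Python, from station import bot, fingers, optics gives the robot as it stands. Calls block until the motion is done:
- bot.move_ptp(position, orientation): joint-space move of the TCP to a pose.
- bot.line_to(position, orientation=None, v=0.15): straight line of the TCP; orientation=None keeps the orientation; v is the mean speed in m/s.
- bot.goto_joints(angles): joint-space move.
- fingers.let_go() and fingers.grab(grip_force=None): open the fingers fully, or close them until they stop; grip_force is the grip in N (None keeps the last).
- bot.hold(seconds).
- bot.inverse_kinematics(position, orientation): joint angles nearest the present ones, or None.
- optics.get_image(name): name is "scene" or "top" or "wrist"; returns the picture (384x512x3 uint8, red, green, blue); there is no depth.
- optics.calibration(name): a dict with "fov_y" (degrees; the focal length in pixels is half the picture's height over the tangent of half this angle, whatever the lens; pixels are square), "cx", "cy" (the principal point, pixels), "camera_from_world" (4x4, takes a point from world to camera coordinates); the wrist camera has in their place "tool_from_camera" (4x4, takes a point from camera to tool coordinates, whose origin is the TCP and whose axes are the tool frame's). Camera axes: x right, y down, z forward; pixel columns grow to the right and rows downward; lengths in m; the calibration is good to about 2 mm. A picture is of the moment at which its call begins: read the wrist's pose just before it. calibration takes no time and is no camera call.
A pose or a line that the arm cannot do raises bot.Unreachable and nothing moves.
- bot.hand_in(): hands the job in, once; it reports no verdict.
Readings, each from a call of its own:
- bot.read_time_s(): time.
- bot.read_qpos(): joint angles.
- bot.read_joint_vel(): joint speeds.
- bot.read_tau(): joint torques, N m.
- bot.read_position(): TCP position.
- bot.read_ee_rot(): TCP orientation.
- bot.read_force(): force on the tool from outside, world axes, zero at the start.
- bot.read_ft_torque(): the same for the moment, N m.
- bot.read_finger_gap(): finger opening in m.
Only numpy, scipy, OpenCV 4.12 (cv2) and the standard library are available. Lean on these libraries where they do the work, as an engineer would, in place of code of your own. Each camera call takes 0.05 s, during which the arm holds its last target. There are 200 camera calls.

## Working session

There is one attempt and no reset: what is moved stays moved. The work goes in short steps, each a Python script; the robot and the scene stay as the last script left them, time stands still between calls to the robot, and variables do not carry over. Pictures are saved under pics/ and viewed, about 8 in all and at most 12, crops included, and the job is handed in when it is done.

```bash
mkdir -p pics; ls; python3 - <<'E'
from station import bot, fingers, optics
import cv2,numpy as np
for n in ("scene","top"):
    im=optics.get_image(n); cv2.imwrite(f"pics/{n}0.png",cv2.resize(im[:,:,::-1],None,fx=1.5,fy=1.5,interpolation=cv2.INTER_CUBIC))
    c=optics.calibration(n); print(n,{k:np.round(v,4).tolist() for k,v in c.items()})
c=optics.calibration("wrist"); print({k:np.round(v,4).tolist() for k,v in c.items()})
print(bot.read_time_s(),bot.read_position(),bot.read_ee_rot(),bot.read_finger_gap())
E
```

```text
pics
scene {'fov_y': 49.6295, 'cx': 249.4396, 'cy': 191.8234, 'camera_from_world': [[0.4101, 0.912, -0.009, -0.2704], [0.6092, -0.2813, -0.7415, -0.2746], [-0.6787, 0.2986, -0.6709, 1.3632], [0.0, 0.0, 0.0, 1.0]]}
top {'fov_y': 50.766, 'cx': 253.1965, 'cy': 193.9674, 'camera_from_world': [[-0.0046, -0.9999, 0.0135, 0.0207], [-0.9855, 0.0022, -0.1697, 0.6056], [0.1697, -0.0141, -0.9854, 0.9162], [0.0, 0.0, 0.0, 1.0]]}
{'fov_y': 63.0524, 'cx': 255.0343, 'cy': 193.3503, 'tool_from_camera': [[-0.0003, -0.2569, 0.9664, -0.1346], [1.0, 0.0003, 0.0004, 0.0009], [-0.0004, 0.9664, 0.2569, -0.0636], [0.0, 0.0, 0.0, 1.0]]}
0.1 [ 0.25924085 -0.59513782  0.2379785 ] [-1.51475052  1.56834845  2.03773413] 0.0855534945583181
```

View pics/top0.png

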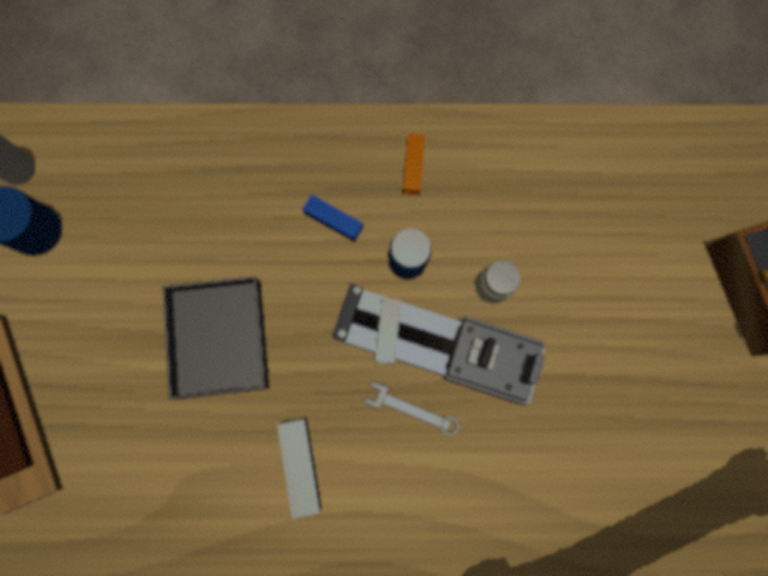

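View pics/scene0.png

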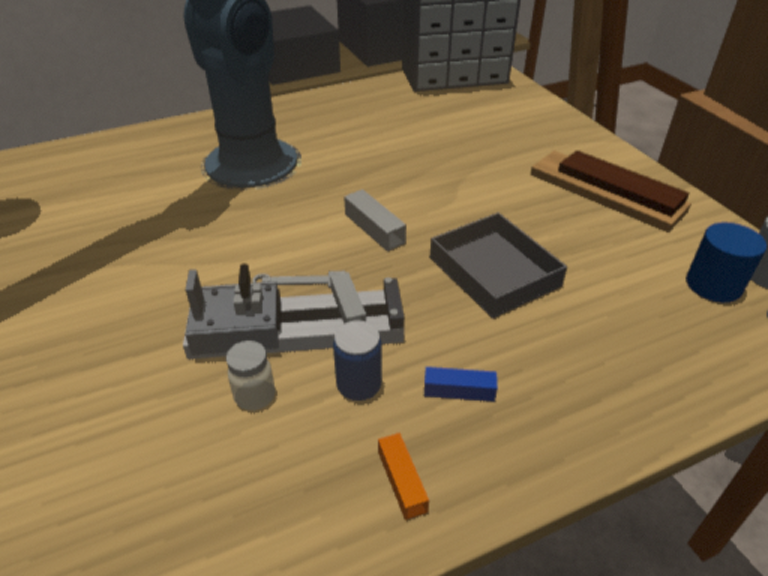

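The top view shows, in display pixels: the T-handle at (488,352), the push plate at (528,370), the end block at (347,313), and the small grey offcut across the track at about (389,331). The tray is at (216,338), the wrench at (412,408), the can at (411,245) and the jar at (503,275). The larger grey bar at (299,468) and the blue and orange ones are decoys.

```bash
cat > h.py <<'E'
from station import bot, fingers, optics
import numpy as np, cv2
from scipy.spatial.transform import Rotation as R
def cam(name, pos=None, rpy=None):
    c=optics.calibration(name); f=192/np.tan(np.radians(c["fov_y"]/2))
    K=np.array([[f,0,c["cx"]],[0,f,c["cy"]],[0,0,1]])
    if name=="wrist":
        T=np.eye(4); T[:3,:3]=R.from_euler("xyz",rpy).as_matrix(); T[:3,3]=pos
        W=T@np.array(c["tool_from_camera"])
    else: W=np.linalg.inv(np.array(c["camera_from_world"]))
    return K,W
def ray(KW,u,v,z):
    K,W=KW; d=W[:3,:3]@np.linalg.inv(K)@np.array([u,v,1.]); o=W[:3,3]
    return o+d*(z-o[2])/d[2]
def down(yaw):
    """tool x down, jaw axis (tool y) at world heading yaw"""
    x=np.array([0,0,-1.]); y=np.array([np.cos(yaw),np.sin(yaw),0]); z=np.cross(x,y)
    return R.from_matrix(np.c_[x,y,z]).as_euler("xyz")
E
python3 - <<'E'
from h import *
KW=cam("top")
P={'pin':(488,352,.125),'horn':(528,370,.12),'can':(411,245,.1),'jar':(503,275,.085),'wr1':(377,396,.005),'wr2':(450,425,.005),
'o1':(384,299,.06),'o2':(401,301,.06),'o3':(395,362,.06),'o4':(376,360,.06),
't1':(164,287,.045),'t2':(258,279,.045),'t3':(269,388,.045),'t4':(170,398,.045),
'eb1':(350,285,.055),'eb2':(335,338,.055),'d1':(544,345,.06),'d2':(531,403,.06),'d3':(463,319,.06),'d4':(446,377,.06)}
for k,(u,v,z) in P.items(): print(k,ray(KW,u/1.5,v/1.5,z).round(3))
q=[R.from_euler("xyz",bot.read_ee_rot()).as_matrix().round(2)]; print(q, down(0))
E
```

```text
pin [ 0.503 -0.137  0.125]
horn [ 0.477 -0.195  0.12 ]
can [ 0.669 -0.029  0.1  ]
jar [ 0.625 -0.172  0.085]
wr1 [0.441 0.023 0.005]
wr2 [ 0.394 -0.094  0.005]
o1 [0.591 0.012 0.06 ]
o2 [ 0.588 -0.015  0.06 ]
o3 [ 0.492 -0.004  0.06 ]
o4 [0.496 0.025 0.06 ]
t1 [0.614 0.364 0.045]
t2 [0.627 0.214 0.045]
t3 [0.454 0.192 0.045]
t4 [0.439 0.345 0.045]
eb1 [0.615 0.066 0.055]
eb2 [0.53  0.089 0.055]
d1 [ 0.518 -0.237  0.06 ]
d2 [ 0.429 -0.213  0.06 ]
d3 [ 0.559 -0.112  0.06 ]
d4 [ 0.469 -0.083  0.06 ]
[array([[-0.  ,  0.4 , -0.92],
       [ 0.  , -0.92, -0.4 ],
       [-1.  , -0.  ,  0.  ]])] [1.57079633 1.57079633 0.        ]<sys>:0: UserWarning: Gimbal lock detected. Setting third angle to zero since it is not possible to uniquely determine all angles.
```

```bash
python3 - <<'E' 2>/dev/null
from h import *
bot.move_ptp([.535,-.03,.25],down(np.radians(-97.3)))
p,r=bot.read_position(),bot.read_ee_rot(); im=optics.get_image("wrist")
np.savez("w1.npz",p=p,r=r,im=im); cv2.imwrite("pics/w1.png",cv2.resize(im[:,:,::-1],None,fx=1.5,fy=1.5,interpolation=cv2.INTER_CUBIC))
print(bot.read_time_s(),p,r,bot.read_qpos().round(2))
E
```

```text
2.4 [ 0.53506784 -0.03136796  0.24993793] [ 1.60329344  1.57031936 -1.66775213] [ 0.35  0.19 -0.41  1.84  0.08  1.13 -1.79]
```

View pics/w1.png

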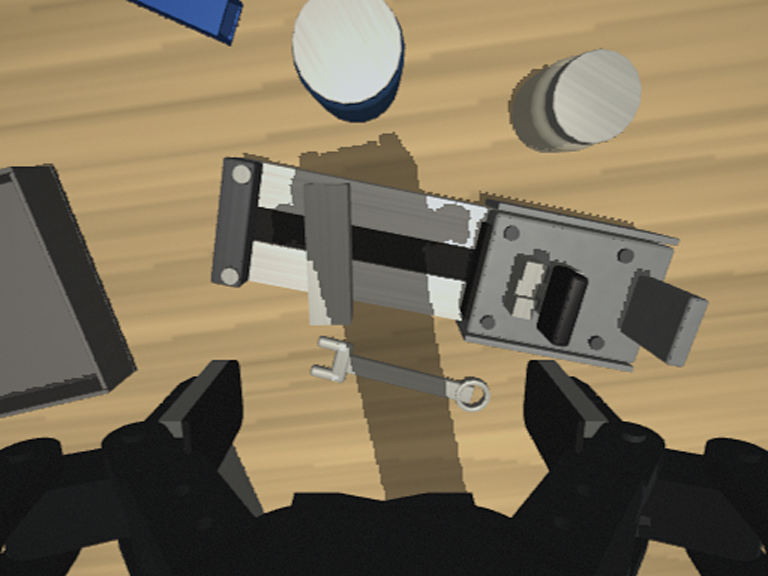

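The wrist view shows the offcut with top corners near (304,184), (350,182), (353,324) and (310,325). The T-handle is at about (566,308), the push plate's top edge runs from (706,299) to (680,366), and the end-block bolts are at (241,174) and (230,276). The carriage deck corners are also visible.

```bash
python3 - <<'E' 2>/dev/null
from h import *
d=np.load("w1.npz"); KW=cam("wrist",d["p"],d["r"])
P={'o1':(304,184,.06),'o2':(350,182,.06),'o3':(353,324,.06),'o4':(310,325,.06),
'hornA':(706,299,.12),'hornB':(680,366,.12),'pinA':(578,272,.125),'pinB':(558,342,.125),
'bolt1':(241,174,.055),'bolt2':(230,276,.055),'can':(350,48,.1),'jar':(598,97,.085),'ebA':(226,157,.055),'ebB':(212,282,.055),'ebC':(259,163,.055),
'dC1':(493,209,.06),'dC2':(466,333,.06),'dC3':(672,248,.06),'dC4':(633,362,.06),'trayc':(134,369,.045),'trayc2':(52,166,.045)}
for k,(u,v,z) in P.items(): print(k,ray(KW,u/1.5,v/1.5,z).round(4))
im=d["im"][:,:,::-1]
cv2.imwrite("pics/w1c.png",np.hstack([cv2.resize(im[110:225,190:250],None,fx=5,fy=5,interpolation=cv2.INTER_CUBIC),cv2.resize(im[155:270,340:480][:115],None,fx=3.5,fy=5,interpolation=cv2.INTER_CUBIC)]))
E
```

```text
o1 [0.5933 0.0129 0.06  ]
o2 [ 0.5906 -0.0181  0.06  ]
o3 [ 0.4905 -0.0055  0.06  ]
o4 [0.4937 0.0257 0.06  ]
hornA [ 0.4991 -0.2195  0.12  ]
hornB [ 0.4581 -0.2058  0.12  ]
pinA [ 0.5265 -0.1435  0.125 ]
pinB [ 0.4855 -0.1308  0.125 ]
bolt1 [0.6053 0.0551 0.055 ]
bolt2 [0.5363 0.0777 0.055 ]
can [ 0.6629 -0.0315  0.1   ]
jar [ 0.6211 -0.1735  0.085 ]
ebA [0.6176 0.0629 0.055 ]
ebB [0.5336 0.0915 0.055 ]
ebC [0.6109 0.0416 0.055 ]
dC1 [ 0.5602 -0.1124  0.06  ]
dC2 [ 0.4729 -0.0866  0.06  ]
dC3 [ 0.5172 -0.2346  0.06  ]
dC4 [ 0.434  -0.2082  0.06  ]
trayc [0.4708 0.1716 0.045 ]
trayc2 [0.6279 0.188  0.045 ]
```

View pics/w1c.png

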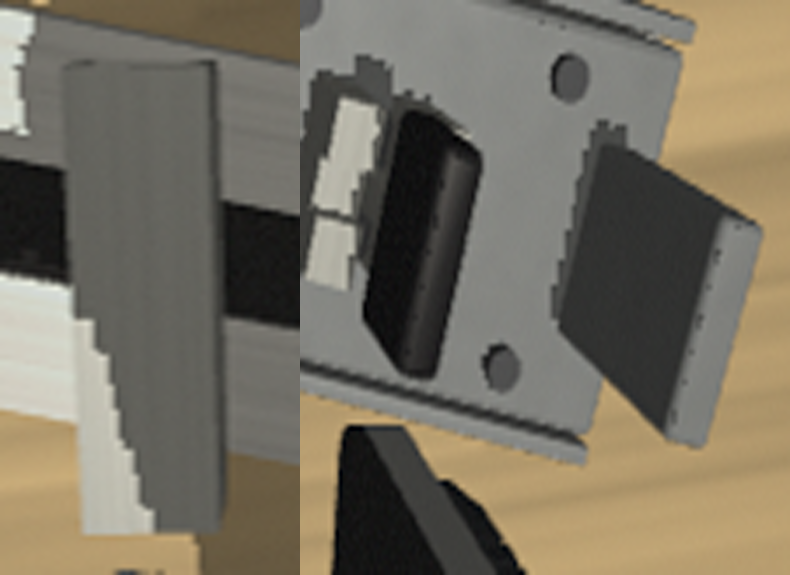

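```bash
python3 - <<'E' 2>/dev/null
from h import *
d=np.load("w1.npz"); KW=cam("wrist",d["p"],d["r"])
for k,(u,v,z) in {'p1':(386.3,184,.125),'p2':(374.3,229.4,.125),'h1':(466.3,199.4,.12),'h2':(451.4,243,.12)}.items(): print(k,ray(KW,u,v,z).round(4))
o=down(np.radians(-97.3)); c=np.array([.542,.0038])-.010*np.array([.306,.952])
bot.move_ptp([*c,.12],o); bot.line_to([*c,.043],v=.12)
print(bot.read_time_s(),bot.read_force().round(1),bot.read_position().round(4))
fingers.grab(40); print(bot.read_finger_gap(),bot.read_force().round(1))
bot.line_to([*c,.15],v=.2); print(bot.read_finger_gap(),bot.read_force().round(1))
o2=down(np.radians(-83.5)); t=[.5335,.279]
bot.move_ptp([*t,.13],o2); bot.line_to([*t,.020],v=.12)
print(bot.read_force().round(1),bot.read_finger_gap(),bot.read_position().round(4))
fingers.let_go(); bot.line_to([*t,.16],v=.25); bot.hold(.2)
print(bot.read_time_s())
p,r=bot.read_position(),bot.read_ee_rot(); im=optics.get_image("wrist")
np.savez("w2.npz",p=p,r=r,im=im); cv2.imwrite("pics/w2.png",im[:,:,::-1])
E
```

```text
p1 [ 0.524  -0.1442  0.125 ]
p2 [ 0.4839 -0.1328  0.125 ]
h1 [ 0.4996 -0.2157  0.12  ]
h2 [ 0.4593 -0.204   0.12  ]
3.7833 [-0.7  0.2 -0.5] [ 0.54   -0.0057  0.044 ]
0.029056491688774985 [0.4 2.8 5.9]
0.029140128711018554 [ 1.   0.1 -1.9]
[ 0.3 -0.2 -2.4] 0.029396313307507922 [0.5345 0.2797 0.0209]
8.675
```

View pics/w2.png

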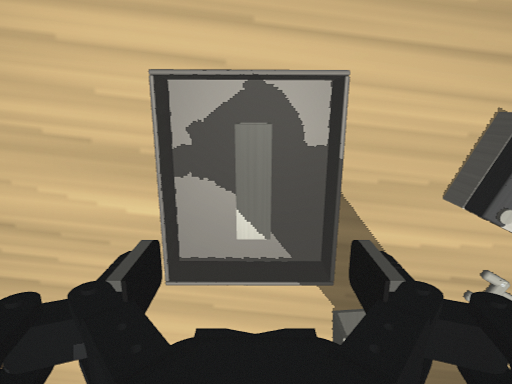

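The offcut lies flat, centred in the tray at about (253,181) in the wrist picture. Next is the pin.

```bash
python3 - <<'E' 2>/dev/null
from h import *
p=np.array([.504,-.1385])
for a in (-108,72):
    q0=bot.inverse_kinematics([*p,.126],down(np.radians(a))); q1=bot.inverse_kinematics([*p,.126],down(np.radians(a+90)))
    print(a,q0 is not None and np.round(q0,2),q1 is not None and np.round(q1,2))
far=p+.16*np.array([.309,.951])
print([np.round(bot.inverse_kinematics([*far,.126],down(np.radians(a))),2) for a in (-108,-18)])
o=down(np.radians(-108))
bot.move_ptp([*p,.18],o); bot.line_to([*p,.101],v=.12)
print(bot.read_time_s(),bot.read_force().round(1),bot.read_position().round(4))
fingers.grab(60); bot.hold(.1); print(bot.read_finger_gap(),bot.read_force().round(1),bot.read_position().round(4),bot.read_ft_torque().round(2))
E
```

```text
-108 [ 0.55  0.31 -0.41  1.98  0.16  0.88 -1.83] [ 0.74  0.35 -0.63  1.97  0.26  0.9  -0.34]
72 [ 1.    0.46 -0.96  1.96  0.46  0.96  1.07] [-0.75  0.55  1.16  2.04 -0.62  0.97 -2.72]
[array([ 0.26,  0.37, -0.42,  1.91,  0.19,  0.9 , -2.14]), array([ 0.49,  0.43, -0.7 ,  1.9 ,  0.34,  0.94, -0.69])]
11.0833 [ 0.1 -0.7  0.8] [ 0.5047 -0.1383  0.1015]
0.011320602969158019 [-0.4  4.7  3.8] [ 0.5045 -0.1374  0.1014] [ 0.74  0.06 -0.01]
```

```bash
python3 - <<'E' 2>/dev/null
from h import *
p=bot.read_position()[:2]; f0=bot.read_force()
bot.line_to([*p,.1265],v=.05); print(bot.read_position().round(4),(bot.read_force()).round(1),bot.read_finger_gap())
for a in range(-96,-17,13):
    bot.move_ptp([*p,.1265],down(np.radians(a))); F=bot.read_force(); print(a,F.round(1),bot.read_ft_torque().round(2)[2])
    if np.linalg.norm(F)>45: break
print(bot.read_time_s(),bot.read_position().round(4))
E
```

```text
[ 0.5043 -0.1373  0.1242] [  6.    1.6 -12.8] 0.011376848749172407
-96 [  6.    2.1 -12. ] -0.01
-83 [  5.9   2.1 -12.9] 0.03
-70 [  6.6   2.7 -14.1] 0.04
-57 [  5.9   2.9 -13.3] -0.01
-44 [  5.9   2.5 -14. ] -0.03
-31 [  5.3   3.1 -13. ] -0.01
-18 [  5.2   3.6 -13.4] -0.02
14.7167 [ 0.5039 -0.1364  0.1239]
```

```bash
python3 - <<'E' 2>/dev/null
from h import *
p=bot.read_position()[:2]
print(bot.read_finger_gap())
for z in (.123,.120,.1165):
    bot.line_to([*p,z],v=.03); print(bot.read_position().round(4),bot.read_force().round(1))
fingers.let_go(); bot.hold(.3); print(bot.read_force().round(1))
bot.line_to([*p,.22],v=.25); bot.hold(.2)
q=bot.read_position(),bot.read_ee_rot(); im=optics.get_image("wrist")
np.savez("w3.npz",p=q[0],r=q[1],im=im); 
cv2.imwrite("pics/w3.png",np.hstack([im[:,:,::-1],optics.get_image("scene")[150:250,100:300,::-1].repeat(2,0).repeat(2,1)[:,:280] if 0 else cv2.resize(optics.get_image("scene")[150:250,110:210,::-1],(384,384))[:, :280]]))
print(bot.read_time_s())
E
```

```text
0.011252966086660628
[ 0.5039 -0.1363  0.1207] [  6.8   1.5 -12.6]
[ 0.5039 -0.1363  0.1179] [  5.9   2.4 -10.9]
[ 0.504  -0.1364  0.1171] [-0.5  2.6  4.3]
[ 0.5  0.1 -0.1]
17.3833
```

View pics/w3.png

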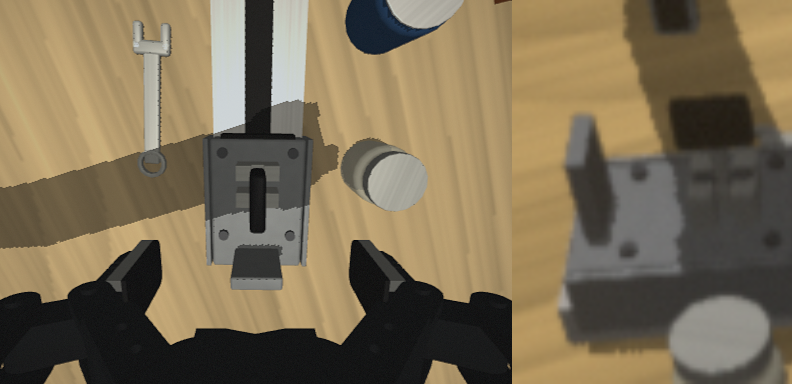

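```bash
python3 - <<'E' 2>/dev/null
from h import *
u=np.array([.309,.951]); p=np.array([.504,-.1375]); o=down(np.radians(-18))
at=lambda s,z:[*(p+s*u),z]
fingers.grab(20); bot.move_ptp(at(-.118,.17),o); bot.line_to(at(-.118,.095),v=.15); print(bot.read_force().round(1))
for s in (-.095,-.07,-.04,-.02,-.005):
    bot.line_to(at(s,.095),v=.06); print(s,bot.read_force().round(1),bot.read_time_s())
bot.hold(.2)
bot.line_to(at(-.03,.095),v=.15); bot.line_to(at(-.03,.24),v=.25); fingers.let_go(); bot.move_ptp(at(.07,.24),o); bot.hold(.2)
q=bot.read_position(),bot.read_ee_rot(); im=optics.get_image("wrist")
np.savez("w4.npz",p=q[0],r=q[1],im=im); cv2.imwrite("pics/w4.png",im[:,:,::-1])
print(bot.read_time_s())
E
```

```text
[ 0.4 -0.  -0.5]
-0.095 [-0.8 -0.4 -0.3] 19.9167
-0.07 [0.4 0.4 1. ] 20.4833
-0.04 [ 0.6 -0.5  0.1] 21.1333
-0.02 [-1.1 -0.5  0.3] 21.6167
-0.005 [-0.6  0.  -0.1] 22.0167
24.7833
```

View pics/w4.png

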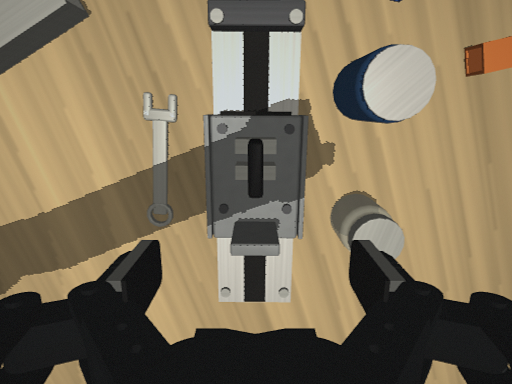

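The carriage is past the middle hole with the handle still along the track. The handle's rear edge is at (256,198) and the end-block bolts are at (217,17) and (297,16).

```bash
python3 - <<'E' 2>/dev/null
from h import *
d=np.load("w4.npz"); KW=cam("wrist",d["p"],d["r"]); u=np.array([.309,.951])
r=ray(KW,256,198,.141)[:2]; b=(ray(KW,217,17,.055)+ray(KW,297,16,.055))[:2]/2
h=ray(KW,255,250,.12)[:2]
pin=r+.022*u; print(r,b,h,pin,"pred by push",np.array([.504,-.1375])+.087*u, "horn-based",h+.075*u,"track y",.154-(b-pin)@u, "lateral",(b-pin)@[.951,-.309])
E
```

```text
[ 0.52493155 -0.07556488] [0.57230588 0.06536854] [ 0.50745833 -0.12635218] [ 0.53172955 -0.05464288] pred by push [ 0.530883 -0.054763] horn-based [ 0.53063333 -0.05502718] track y 0.02733105618776213 lateral 0.0015045676502026817
```

```bash
python3 - <<'E' 2>/dev/null
from h import *
p=np.array([.5312,-.0547]); o=down(np.radians(-18))
bot.move_ptp([*p,.19],o); bot.line_to([*p,.1175],v=.12); print(bot.read_force().round(1))
fingers.grab(60); bot.hold(.1); print(bot.read_finger_gap(),bot.read_position().round(4),bot.read_force().round(1))
p=bot.read_position()[:2]
bot.line_to([*p,.128],v=.04); print(bot.read_position().round(4),bot.read_force().round(1))
for a in range(-31,-109,-11):
    bot.move_ptp([*p,.128],down(np.radians(max(a,-108)))); 
bot.move_ptp([*p,.128],down(np.radians(-108)))
print(bot.read_position().round(4),bot.read_force().round(1),bot.read_ft_torque().round(2),bot.read_finger_gap())
for z in (.122,.117,.1135):
    bot.line_to([*p,z],v=.04); print(bot.read_position().round(4),bot.read_force().round(1))
fingers.let_go(); bot.hold(.2); bot.line_to([*p,.20],v=.25); print(bot.read_time_s())
q=bot.read_position(),bot.read_ee_rot(); im=optics.get_image("wrist")
np.savez("w5.npz",p=q[0],r=q[1],im=im); cv2.imwrite("pics/w5.png",im[:,:,::-1])
E
```

```text
[-0.1  0.8  0.8]
0.011205846522384282 [ 0.5314 -0.0548  0.1178] [-0.8  0.1  1.9]
[ 0.5312 -0.0548  0.1265] [  5.8  -0.1 -12.7]
[ 0.5303 -0.0544  0.1275] [ -1.    3.5 -14.3] [ 0.79  0.1  -0.  ] 0.011332880267353603
[ 0.5303 -0.0546  0.1215] [ -3.    4.4 -12.7]
[ 0.5303 -0.0546  0.1168] [ -4.3   4.1 -10.7]
[ 0.5303 -0.0546  0.1138] [-5.1  4.6 -8.9]
31.8833
```

View pics/w5.png

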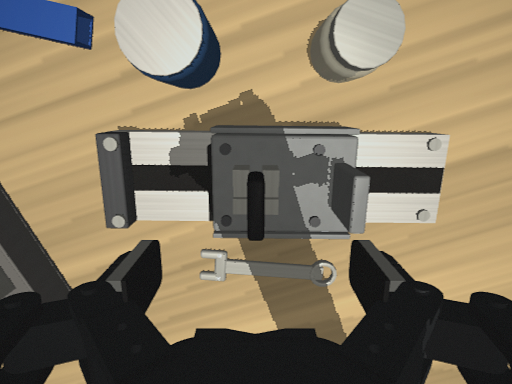

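```bash
python3 - <<'E' 2>/dev/null
from h import *
u=np.array([.309,.951]); p=np.array([.5305,-.0547]); o=down(np.radians(-18))
at=lambda s,z:[*(p+s*u),z]
bot.move_ptp(at(-.125,.20),o); fingers.grab(20); bot.line_to(at(-.125,.095),v=.2)
bot.line_to(at(-.095,.095),v=.1); bot.line_to(at(-.080,.095),v=.05); print(bot.read_time_s())
s=-.080; log=[]
while s<-.033:
    s+=.0015; bot.line_to(at(s,.095),v=.02); F=bot.read_force()[:2]@u; log.append((round(s,4),round(F,1),round((bot.read_position()[:2]-p)@u,4)))
    if F<-14: break
print(log,bot.read_time_s())
E
```

```text
35.8417
[(-0.0785, np.float64(-6.3), np.float64(-0.0813)), (-0.077, np.float64(-5.9), np.float64(-0.0797)), (-0.0755, np.float64(-5.8), np.float64(-0.0781)), (-0.074, np.float64(-5.4), np.float64(-0.0765)), (-0.0725, np.float64(-5.4), np.float64(-0.075)), (-0.071, np.float64(-1.2), np.float64(-0.07)), (-0.0695, np.float64(-0.2), np.float64(-0.0683)), (-0.068, np.float64(-0.7), np.float64(-0.0679)), (-0.0665, np.float64(-2.2), np.float64(-0.0671)), (-0.065, np.float64(-2.7), np.float64(-0.0651)), (-0.0635, np.float64(-4.4), np.float64(-0.0642)), (-0.062, np.float64(-6.1), np.float64(-0.0641)), (-0.0605, np.float64(-8.7), np.float64(-0.064)), (-0.059, np.float64(-11.1), np.float64(-0.0639)), (-0.0575, np.float64(-12.7), np.float64(-0.0639)), (-0.056, np.float64(-14.6), np.float64(-0.0639))] 39.8417
```

```bash
python3 - <<'E' 2>/dev/null
from h import *
u=np.array([.309,.951]); p=np.array([.5305,-.0547]); o=down(np.radians(-18))
at=lambda s,z:[*(p+s*u),z]
bot.line_to(at(-.11,.095),v=.15); bot.line_to(at(-.11,.24),v=.25); bot.hold(.2)
a=cv2.resize(optics.get_image("scene")[110:290,90:400,::-1],None,fx=1.6,fy=1.6,interpolation=cv2.INTER_CUBIC)
fingers.let_go(); bot.move_ptp(at(-.0,.24),o); bot.hold(.2)
q=bot.read_position(),bot.read_ee_rot(); im=optics.get_image("wrist"); np.savez("w6.npz",p=q[0],r=q[1],im=im)
w=np.zeros((288+384,512,3),np.uint8); w[:288,:496]=a; w[288:]=im[:,:,::-1]; cv2.imwrite("pics/w6.png",cv2.resize(w,None,fx=.89,fy=.89))
print(bot.read_time_s())
E
```

```text
42.8833
```

View pics/w6.png

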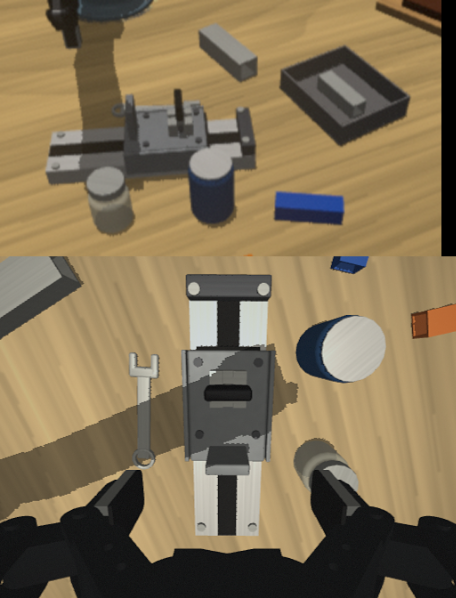

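The handle lies across the track and the offcut is in the tray. I'll check the pin's height by lightly touching the handle top: contact at TCP z ≈ 0.133 means the pin is down, ≈ 0.145 means it is still riding.

```bash
python3 - <<'E' 2>/dev/null
from h import *
u=np.array([.309,.951]); p=np.array([.5305,-.0547])+.0275*u; o=down(np.radians(-18))
fingers.grab(20); bot.move_ptp([*p,.17],o); bot.line_to([*p,.149],v=.1); z=.149; L=[]
while z>.126:
    z-=.002; bot.line_to([*p,z],v=.04); f=bot.read_force()[2]; L.append((round(bot.read_position()[2],4),round(float(f),1)))
    if f>5: break
print(L,bot.read_time_s())
bot.line_to([*p,.25],v=.2); fingers.let_go(); bot.hold(.3); print(bot.read_force().round(1),bot.read_time_s())
E
```

```text
[(np.float64(0.1476), 0.6), (np.float64(0.1449), -1.0), (np.float64(0.1428), -0.4), (np.float64(0.1408), 1.5), (np.float64(0.1388), -0.1), (np.float64(0.1368), -0.1), (np.float64(0.1348), -0.3), (np.float64(0.1332), 0.9), (np.float64(0.133), 10.5)] 46.6583
[1.1 0.7 0.3] 48.4833
```

Contact came at 0.133, so the handle top is at 0.125 and the pin is fully down. I'm handing in.

```bash
python3 - <<'E'
from station import bot
bot.hand_in()
E
```

```text
the job is handed in; nothing more can be done
```

The stop is at its far setting with the pin fully down, and I handed the job in at about 48.5 s of the 72 s allowed. No verdict was reported.

- **Offcut:** it lies flat, about in the middle of the scrap tray, seen in a wrist view after release and again in the last scene view.
- **Parking the pin:** I lifted it about 23 mm, turned it 90° anticlockwise and let it down. It came to rest about 16 mm up, which is the notch. I did not measure its height again after letting go, but later pictures showed the handle still along the track.
- **Passing the middle hole:** I pushed the carriage on by the push plate until the pin was at track y of about 24–27 mm, with the handle still along the track.
- **Far hole:** with the pin turned back and released, I pushed on in 1.5 mm steps. The carriage locked at track y of about 52 mm, and the push force rose to 14.6 N without further movement.
- **Last checks:** the handle is across the track. Touching its top with closed fingertips put it at 125 mm above the bench, against 137 mm if the pin were still riding. The fingers were then clear of everything.

The jar, can and wrench showed no visible displacement in the pictures, though I did not measure their positions again. No check failed or disagreed.

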